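# Click the purge regulator up to the green band and lock it

## Task

The tube on the purge rig is ready for welding but its purge pressure is still too low. With a fingertip against the knurled rim of the regulator's black knob, turn it clockwise (seen from above), click by click, until the needle rests in the gauge's green band, never letting it run on into the red; then push the knob straight down until it stops, so that it locks there. Do not force anything, and leave the loose things round the work where they lie.

Things in the scene. Friction and masses are not known exactly. Their poses are not given: they have to be found in the camera images.
- purge_rig: Aluminium plate 210 x 370 x 12 mm, fixed to the bench; origin on the bench near its middle. In its frame (mm; x away from the robot, y left, z up): green gas bottle along y at x 60, y -30 to 165, top z 100; regulator at its right end, knob axis at x 60, y -90; steel tube under purge along y at x -68, top z 67.
- gauge_face (a point): Centre of the gauge's white face, 63 mm wide, in front of the knob and lower (top 92 mm above the bench), tilted 45 deg up toward the rig's -x. Needle at half past seven at knob angle 0, moving 45 deg clockwise a click; green band round half past one, red from half past three on.
- knob_guard (a point): Top edge, straight behind the knob (rig's +x), of a steel guard 44 mm high round the knob's back, 39 to 42 mm from the knob's axis, reaching 100 deg either way from +x. Its top is 152 mm above the bench, 5 mm below the raised knob's top. The knob is open toward the rig's -x, where nothing stands above 92 mm but the knob.
- knob_top (a point): Centre of the knob's flat top. The knob is black, knurled, with an upright axis, 56 mm in diameter, its underside 36 mm below this point; a white line on top and rim shows its angle. When raised, this point is 157 mm above the bench.
- knob_turn (a joint): Angle of the knob, rad, growing clockwise seen from above. Spring detents every 0.524 rad (30 deg), 0 to 3.142; about 0.07 N m takes it over each click. Green is the detent at 2.094; red begins at 2.88. It starts one to three clicks below green, now and then poised between two clicks. The rim grips well (friction about 1).
- knob_push (a joint): How far the knob is pushed down, m: 0 raised (free to turn), 0.005 at its stop. Takes about 9 N, snaps past half way and stays where it is left; inner splines let it down only while it sits in a click, and then it cannot turn. It is not to be raised again.
- spanner: Loose steel combination spanner 171 x 30 x 8 mm lying on the rig's plate between bottle and tube, left of the gauge; origin under its middle.
- ferrule: Loose grey steel tube ferrule, 44 mm wide, 55 mm high, standing on its flange right of the rig; origin under its middle.
- marker: Loose yellow and black paint marker 136 mm long, 15 mm thick, lying left of the rig; origin under its middle.
- spare_tube: Loose steel tube 240 mm long, 30 mm thick, lying at the front right; origin under its middle.

How it is judged:
By the outcome, as a careful person would: the job done as asked, in the order asked, and still so for the second after the job is handed in, with the robot touching nothing.
It also fails if it takes over 61 s, if anything falls off the work surface, if the arm or the gripper's body presses on something with over 40 N, if the wrist force passes 120 N, or if a joint passes its speed limit or range.

## Robot

A 7-joint arm with a two-finger parallel gripper is mounted at the origin on a cart in front of the work surface, level with it; the furniture and walls round the work are solid. World frame = base frame: x ahead of the robot, y to its left, z up, the work surface at z = 0. Lengths are in m, angles in rad, forces in N, time in s.
With the tool pointing down it reaches from about 0.4 to 0.9 m from the base axis. Payload 5.6 kg.
Tool frame: the origin (TCP) lies where the fingers leave the gripper's body, on its centre line; the fingertips stand 88 mm ahead of it and the grasp point (between the pads) lies 69 mm ahead of it; z points along the fingers, x is the direction in which the jaws open and shut, and the axes are right-handed (so a half turn about z gives the same grasp; the last joint's range is limited). The gripper opens to 92 mm and grips with 3 to 60 N. Pads are 20 mm wide; open, the fingers measure 128 mm over their backs; the gripper's body (75 mm by 189 mm) begins 69 mm behind the grasp point.
Start: joints at [1.185, 0.468, -0.012, 1.603, 0.006, 1.071, -0.056], TCP at [0.218, -0.612, 0.303] pointing down, gripper open.
Joint ranges: [-2.53, 2.53], [-0.31, 2.02], [-1.57, 1.55], [0.28, 2.44], [-1.29, 4.43], [0.15, 1.84], [-2.92, 2.92]. Speed limits (rad/s): [2.57, 2.57, 3.14, 3.14, 3.14, 3.14, 3.14].

## Interface

Orientations are given as [roll, pitch, yaw] about the fixed x, y, z axes, in that order (R = Rz(yaw) Ry(pitch) Rx(roll)).
In Python, from workcell import telemetry, imaging, ctrl gives the robot as it stands.
- The arm moves only by the tool move_arm, never from a script. Its arguments are lists of equal length, an entry for each row: "fingers": the closure, from 0 (fully open) to 1 (shut); "xyz": the shift along the tool's x, y, z in mm, a list of three; "roll": the turn about the tool's z in rad. In form: {"fingers": [fingers, ...], "xyz": [[x, y, z], ...], "roll": [roll, ...]}. A call has 1 to 5 rows; each row shifts and turns the commanded pose from where the row before left it, along the tool's axes as they then stand; what a row does not reach is not made up. A row lasts 1/12 s, in which the tool goes at most 41.7 mm and 7.16 degrees, less where a joint would pass 70% of its speed; a pose out of reach is approached as far as the arm can. A call with a gripper value outside its range is refused whole. The fingers move at their own pace and stop on an object; "force" is the grip in N (left out, the last holds). Time passes only in rows, so rows that do not move let the fingers close. It gives the time, the measured TCP pose, the force and the opening at its end, in the units of the state.
- telemetry.get_obs(): the state, without advancing time (a new reading comes with each control period).
- imaging.read_camera(name): name is "scene" or "side" or "wrist"; returns a dict with "img" (400x640x3 uint8, blue, green, red), "z_map" (400x640 float32, m along the optical axis (not along the pixel's ray), 0 where there is no reading), "fx", "fy", "cx", "cy" (pixels), "dist_coeffs" ([k1, k2, p1, p2, k3] as OpenCV has them; the pictures are not rectified), "T" (4x4, takes a point from camera to world coordinates). Camera axes: x right, y down, z forward; pixel columns grow to the right and rows downward; lengths in m; the calibration is good to about 2 mm. A picture is of the moment at which its call begins.
- ctrl.finish_job(): hands the job in, once; it reports no verdict.
The state is a dict: "t": time; "joint_positions": joint angles; "dq": joint speeds; "joint_torque": joint torques, N m; "position": TCP position; "orientation": TCP orientation; "ft_force": force on the tool from outside, world axes, zero at the start; "torque": the same for the moment, N m; "gripper_width": finger opening in m.
Only numpy, scipy, OpenCV 4.12 (cv2) and the standard library are available. Lean on these libraries where they do the work, as an engineer would, in place of code of your own. Each camera call takes 0.05 s, during which the arm holds its last target.

## Working session

There is one attempt and no reset: what is moved stays moved. The work goes in short steps, Python scripts to look and compute and a tool call to move; the robot and the scene stay as the last step left them, time stands still between calls to the robot, and variables do not carry over. Pictures are saved under pics/ and viewed, and the job is handed in when it is done.

Besides the shell and the picture viewer there is one more tool, called as name([rows], argument=value, ...), one row to a line, values as JSON. move_arm: Moves the arm, as the interface text tells. Its arguments: {"type":"object","properties":{"fingers":{"type":"array","items":{"type":"number"}},"xyz":{"type":"array","items":{"type":"array","items":{"type":"number"}}},"roll":{"type":"array","items":{"type":"number"}},"force":{"type":"number"}},"required":["fingers","xyz","roll"]}

```bash
ls; mkdir -p pics
cat > h.py <<'E'
from workcell import telemetry, imaging, ctrl
import numpy as np, cv2
def snap(n,f):
    c=imaging.read_camera(n); cv2.imwrite('pics/'+f,c['img']); np.savez('/tmp/'+n+'.npz',**{k:c[k] for k in c}); return c
def K(c): return np.array([[c['fx'],0,c['cx']],[0,c['fy'],c['cy']],[0,0,1.]])
def ray(c,u,v):
    p=cv2.undistortPoints(np.array([[[u,v]]],float),K(c),np.array(c['dist_coeffs'],float))[0,0]
    T=np.array(c['T']); return T[:3,3],T[:3,:3]@np.array([p[0],p[1],1.])
def onz(c,u,v,z):
    o,d=ray(c,u,v); return o+d*(z-o[2])/d[2]
def dep(c,u,v):
    o,d=ray(c,u,v); return o+d*c['z_map'][int(v),int(u)]
def proj(c,P):
    T=np.array(c['T']); R=T[:3,:3].T; t=-R@T[:3,3]
    return cv2.projectPoints(np.array(P,float).reshape(-1,1,3),cv2.Rodrigues(R)[0],t,K(c),np.array(c['dist_coeffs'],float))[0][:,0]
E
python3 - <<'E'
from h import *
for n in ['scene','side','wrist']:
    c=snap(n,n+'0.png'); print(n,np.round(c['T'],3).tolist(),c['fx'])
print(telemetry.get_obs())
E
```

```text
pics
scene [[-0.831, -0.414, 0.372, 0.096], [-0.557, 0.632, -0.539, 0.587], [-0.012, -0.655, -0.756, 1.026], [0.0, 0.0, 0.0, 1.0]] 364.78804613120553
side [[0.995, -0.05, 0.086, 0.438], [-0.099, -0.489, 0.867, -1.099], [-0.002, -0.871, -0.491, 0.698], [0.0, 0.0, 0.0, 1.0]] 401.13953711954423
wrist [[0.336, -0.902, -0.273, 0.296], [-0.942, -0.322, -0.095, -0.585], [-0.002, 0.289, -0.957, 0.384], [0.0, 0.0, 0.0, 1.0]] 302.82523590036516
{'t': 0.15, 'joint_positions': array([ 1.18499509,  0.46816655, -0.01162638,  1.60338787,  0.00603533,
        1.07144359, -0.05623345]), 'dq': array([ 0.00032792, -0.0018414 , -0.00037138, -0.00224938, -0.00015809,
       -0.00056195,  0.00054415]), 'joint_torque': array([ 8.14476243e-04, -5.20952404e+01, -1.20458225e-02, -2.43977737e+01,
       -5.65180276e-02,  1.51702075e-02,  9.50988851e-05]), 'position': array([ 0.21832531, -0.61188588,  0.30197456]), 'orientation': array([ 3.14146762e+00,  1.36574081e-03, -1.22795587e+00]), 'ft_force': array([ 0.62050933,  0.21829573, -0.77135363]), 'torque': array([-0.00665479,  0.0133728 , -0.01728251]), 'gripper_width': 0.09175103284710562}
```

View pics/scene0.png

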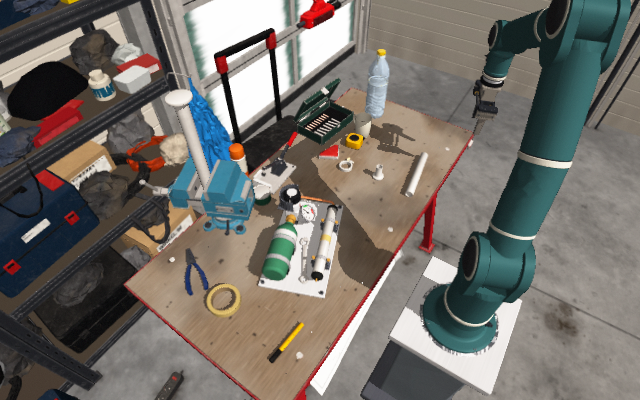

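View pics/side0.png

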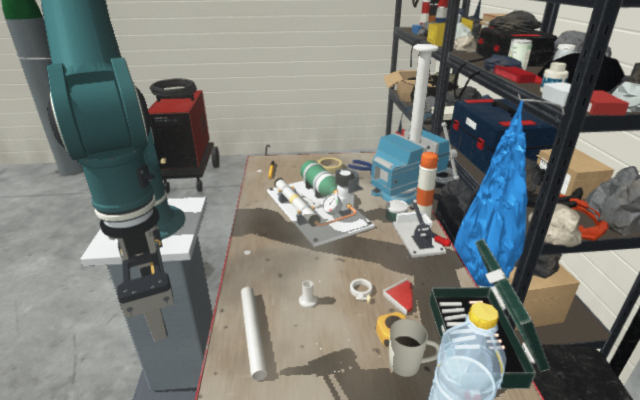

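View pics/wrist0.png

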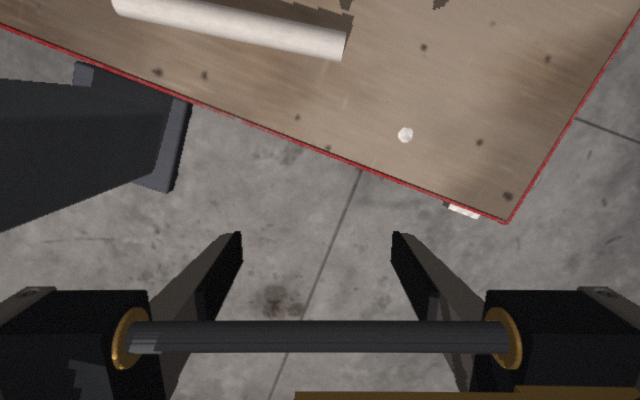

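Run:
```python
from h import *
s=dict(np.load('/tmp/scene.npz'));d=dict(np.load('/tmp/side.npz'))
cv2.imwrite('pics/sc1.png',cv2.resize(s['img'][170:300,240:370],None,fx=4.5,fy=4.5,interpolation=cv2.INTER_CUBIC))
cv2.imwrite('pics/sd1.png',cv2.resize(d['img'][150:250,260:380],None,fx=5,fy=5,interpolation=cv2.INTER_CUBIC))
for p in [(290,186),(289,190),(291,194)]: print(dep(s,*p))
for p in [(344,172),(345,175),(345,172)]: print(dep(d,*p))
```

```text
[ 0.64063337 -0.04901226  0.14857264]
[ 0.62819682 -0.02759112  0.15576742]
[ 0.61100357 -0.01551726  0.15791442]
[ 0.61248267 -0.01631763  0.15762283]
[ 0.61242103 -0.03703335  0.1577928 ]
[ 0.61474477 -0.02125881  0.15993339]
```

View pics/sc1.png

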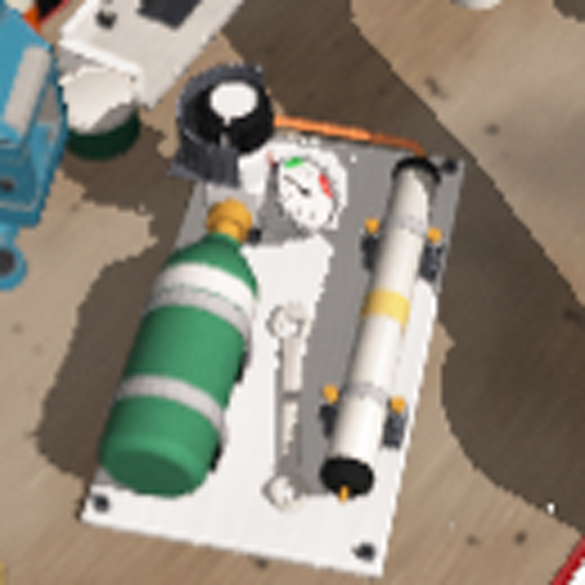

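View pics/sd1.png

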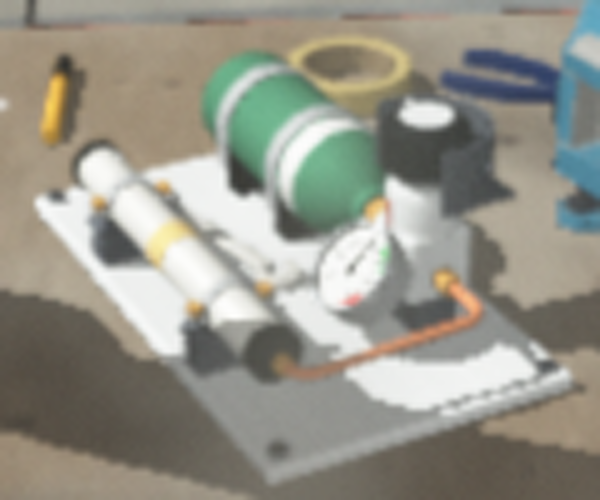

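Run:
```python
from h import *
s=dict(np.load('/tmp/scene.npz'));d=dict(np.load('/tmp/side.npz'))
S=[onz(s,u,v,.012) for u,v in [(258.4,285.6),(324.9,297.8),(342.9,205.1)]]
D=[onz(d,u,v,.012) for u,v in [(267.6,190),(314,246),(375,225.6)]]
for L in (S,D):
  for p in L: print(np.round(p,4))
e=[S[0]-S[1],S[1]-S[2],D[0]-D[1],D[2]-D[1]]
for v in e: print(np.linalg.norm(v),np.degrees(np.arctan2(v[1],v[0])))
# knob top centre from dark top blob: print ellipse
for n,c,(u0,u1,v0,v1) in [('s',s,(275,305,175,215)),('d',d,(330,365,165,190))]:
  for v in range(v0,v1,2):
    print(n,v,[ '%3d'%int(x) for x in cv2.cvtColor(c['img'],cv2.COLOR_BGR2GRAY)[v,u0:u1]])
```

```text
[0.5552 0.246  0.012 ]
[0.3619 0.1666 0.012 ]
[ 0.5065 -0.1767  0.012 ]
[0.3688 0.1608 0.012 ]
[ 0.5055 -0.184   0.012 ]
[ 0.6994 -0.1001  0.012 ]
0.20894011419025088 22.339415835725294
0.3725191173320846 112.83293882843816
0.37088566405042134 111.62715091214372
0.2113067791102209 23.390324758197075
s 175 ['180', '136', ' 94', ' 70', ' 78', '143', '199', '206', '209', '206', '207', '210', '207', '191', '155', ' 92', ' 80', ' 80', ' 78', ' 79', ' 79', ' 78', ' 77', ' 78', ' 76', ' 76', ' 76', ' 78', ' 75', ' 76']
s 177 ['206', '204', '206', '206', '208', '209', '210', '209', '208', '210', '214', '194', '162', '148', '107', ' 80', ' 77', ' 77', ' 77', ' 79', ' 75', ' 75', ' 76', ' 75', ' 78', ' 74', ' 73', ' 70', ' 72', ' 73']
s 179 ['207', '207', '205', '208', '211', '210', '208', '209', '208', '203', '193', '149', '142', '140', '140', '139', ' 85', ' 76', ' 76', ' 75', ' 76', ' 75', ' 75', ' 74', ' 73', ' 71', ' 70', ' 68', ' 71', ' 73']
s 181 ['204', '204', '208', '207', '207', '206', '208', '206', '199', '176', '146', '137', '138', '138', '141', '145', '143', '102', ' 76', ' 73', '
[... 6116 characters left out ...]
 '154', '171', '134', ' 95', ' 80', ' 77', ' 75', ' 74', ' 74', ' 75', ' 73', ' 86', ' 93', ' 89', ' 83', ' 84', ' 83', ' 84', ' 81', ' 76', ' 77', ' 99', '133', '159', '166', '169', '168', '167']
d 187 ['141', '142', '140', '138', '135', '126', '140', '216', '240', '239', '218', '191', '157', '135', '129', '128', '121', '115', '104', ' 93', ' 88', ' 87', ' 88', ' 84', ' 78', ' 78', ' 78', ' 75', ' 75', ' 76', ' 92', '113', '142', '163', '169']
d 189 ['141', '150', '152', '140', '130', '137', '152', '201', '231', '237', '237', '236', '234', '228', '205', '184', '174', '160', '119', ' 92', ' 88', ' 87', ' 85', ' 84', ' 79', ' 78', ' 79', ' 80', ' 83', ' 90', ' 93', '106', '120', '151', '167']
```

Run:
```python
from h import *
s=dict(np.load('/tmp/scene.npz'));d=dict(np.load('/tmp/side.npz'))
print(onz(s,291.3,192,.157), onz(d,344.7,173,.157))
for c,n in((s,'s'),(d,'d')):
  z=c['z_map']; v,u=np.nonzero(z>0)
  p=cv2.undistortPoints(np.stack([u,v],1).astype(float)[:,None],K(c),np.array(c['dist_coeffs'],float))[:,0]
  zz=z[v,u]; P=np.c_[p*zz[:,None],zz]@c['T'][:3,:3].T+c['T'][:3,3]
  m=(abs(P[:,0]-.58)<.3)&(abs(P[:,1]+.05)<.25)&(P[:,2]>.17)&(P[:,2]<1.0)
  Q=P[m]; h={}
  for q in Q:
    k=(round(q[0]/.04)*4,round(q[1]/.04)*4); a=h.setdefault(k,[0,9,0]); a[0]+=1;a[1]=min(a[1],q[2]);a[2]=max(a[2],q[2])
  print(n,{k:(a[0],round(a[1],2),round(a[2],2)) for k,a in sorted(h.items()) if a[0]>3})
a=np.radians(112.6); R=np.array([[np.cos(a),np.sin(a)],[np.sin(a),-np.cos(a)]])
print(R)
```

```text
[ 0.61592924 -0.02371552  0.157     ] [ 0.61378597 -0.02205172  0.157     ]
s {(76, 8): (60, np.float64(0.17), np.float64(0.21)), (76, 12): (181, np.float64(0.17), np.float64(0.21)), (76, 16): (23, np.float64(0.17), np.float64(0.21)), (80, 0): (41, np.float64(0.17), np.float64(0.21)), (80, 4): (129, np.float64(0.17), np.float64(0.21)), (80, 8): (135, np.float64(0.17), np.float64(0.21)), (80, 12): (119, np.float64(0.21), np.float64(0.21)), (80, 16): (142, np.float64(0.17), np.float64(0.21)), (84, -8): (4, np.float64(0.18), np.float64(0.22)), (84, -4): (149, np.float64(0.17), np.float64(0.22)), (84, 0): (31, np.float64(0.18), np.float64(0.22)), (84, 4): (103, np.float64(0.21), np.float64(0.21)), (84, 8): (292, np.float64(0.21), np.float64(0.51)), (84, 12): (923, np.float64(0.18), np.float64(0.5)), (84, 16): (50, np.float64(0.17), np.float64(0.5)), (84, 20): (28, np.float64(0.17), np.float64(0.21)), (88, -8): (6, np.float64(0.22), np.float64(0.22)), (88, -4): (60, np.float64(0.17), np.float64(0.22)), (88, 0): (6, np.float64(0.18), np.float64(0.2)), (88, 4): (29, np.float64(0.21), np.flo
[... 656 characters left out ...]
oat64(0.17), np.float64(0.22)), (84, 0): (107, np.float64(0.17), np.float64(0.21)), (84, 4): (78, np.float64(0.17), np.float64(0.21)), (84, 8): (548, np.float64(0.21), np.float64(0.5)), (84, 12): (204, np.float64(0.21), np.float64(0.5)), (84, 16): (31, np.float64(0.19), np.float64(0.21)), (84, 20): (4, np.float64(0.19), np.float64(0.21)), (88, -8): (84, np.float64(0.17), np.float64(0.22)), (88, -4): (34, np.float64(0.18), np.float64(0.22)), (88, 4): (46, np.float64(0.17), np.float64(0.21)), (88, 8): (552, np.float64(0.2), np.float64(0.5)), (88, 12): (13, np.float64(0.5), np.float64(0.5)), (88, 16): (6, np.float64(0.2), np.float64(0.21))}
[[-0.38429532  0.92321022]
 [ 0.92321022  0.38429532]]
```

move_arm([
  [-27.5,-28,0],
  [-27.5,-28,0],
  [-27.5,-28,0],
  [-27.5,-28,0],
  [-27.5,-28,0],
], fingers=[1,1,1,1,1], roll=[0,0,0,0,0], force=20)

```text
t: 0.57
position: [0.3044, -0.4338, 0.3024]
orientation: [3.141, 0.0, -1.228]
ft_force: [0.2, 0.7, 0.6]
gripper_width: 0.0604
```

move_arm([
  [-27.5,-28,0],
  [-27.5,-28,0],
  [-27.5,-28,0],
  [-27.5,-28,0],
  [-27.5,-28,0],
], fingers=[1,1,1,1,1], roll=[0,0,0,0,0])

```text
t: 0.98
position: [0.39, -0.2572, 0.3027]
orientation: [3.142, -0.0, -1.228]
ft_force: [0.3, -1.0, -0.2]
gripper_width: 0.0273
```

move_arm([
  [-27.5,-28,6],
  [-27.5,-28,6],
  [-27.5,-28,6],
  [-27.5,-28,6],
  [-27.5,-28,6],
], fingers=[1,1,1,1,1], roll=[0,0,0,0,-0.052])

```text
t: 1.4
position: [0.4757, -0.0808, 0.2725]
orientation: [-3.141, -0.0, -1.176]
ft_force: [0.5, -0.9, -0.6]
gripper_width: 0.0004
```

Run:
```python
from h import *
c=snap('wrist','w1.png'); o=telemetry.get_obs(); print(o['t'],o['position'],o['orientation'],o['joint_positions'],o['ft_force'],o['gripper_width'])
```

```text
1.45 [ 0.47827524 -0.07289869  0.27191317] [-3.13806464  0.00355528 -1.16188329] [ 0.40654162  0.25582035 -0.36879867  2.01081304  0.11126943  0.89292136
 -1.1829718 ] [2.88298046 6.81865076 0.62921316] 0.00010655177623960875
```

View pics/w1.png

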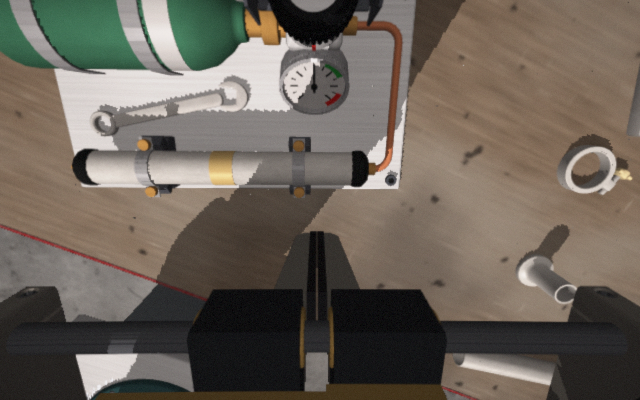

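Run:
```python
from h import *
c=snap('wrist','w2.png'); o=telemetry.get_obs(); print(o['t'],o['position'],o['orientation'],o['ft_force'])
cv2.imwrite('pics/w2z.png',cv2.resize(c['img'][0:130,240:400],None,fx=4,fy=4,interpolation=cv2.INTER_CUBIC))
```

```text
1.5 [ 0.47695993 -0.07617294  0.27208202] [-3.14016230e+00  2.86276788e-03 -1.16484950e+00] [-0.34243342 -0.91847108 -0.3640941 ]
```

View pics/w2z.png

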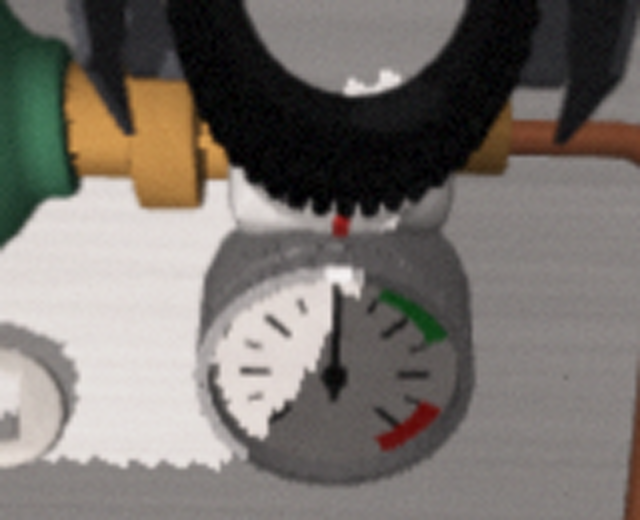

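move_arm([
  [0,-22,12],
  [0,-22,12],
  [0,-22,12],
  [0,-22,12],
  [0,0,0],
], fingers=[1,1,1,1,1], roll=[0,0,0,0,0])

```text
t: 1.92
position: [0.5583, -0.0473, 0.2223]
orientation: [3.141, 0.002, -1.174]
ft_force: [0.4, 0.7, -0.5]
gripper_width: 0.0007
```

Run:
```python
from h import *
imaging.read_camera('scene')
c=snap('wrist','w3.png'); o=telemetry.get_obs(); print(o['t'],o['position'],o['orientation'],o['ft_force'],o['torque'])
P=proj(c,[[.615,-.023,.157]]);print(P)
```

```text
2.0167 [ 0.55624779 -0.04892362  0.2237545 ] [ 3.13959105e+00  1.01473898e-03 -1.17591922e+00] [0.2345336  1.53308512 0.37162573] [-0.03507369  0.03344456  0.00158784]
[[313.47079191 147.88575899]]
```

View pics/w3.png

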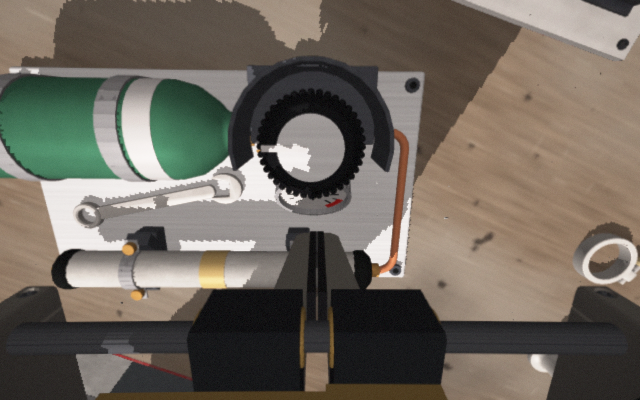

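Run:
```python
from h import *
c=dict(np.load('/tmp/wrist.npz'))
g=cv2.cvtColor(c['img'],cv2.COLOR_BGR2GRAY)
m=(g<45).astype(np.uint8); n,l,st,ce=cv2.connectedComponentsWithStats(m)
k=l[125:145,262:275]; k=np.bincount(k[k>0]).argmax(); print(st[k])
cs,h=cv2.findContours((l==k).astype(np.uint8),cv2.RETR_CCOMP,cv2.CHAIN_APPROX_NONE)
for q in cs:
  if len(q)>60: print(len(q),cv2.fitEllipse(q),cv2.minEnclosingCircle(q))
for u,v in [(311,147),(311,143.5)]:print(onz(c,u,v,.157))
P=dep(c,311,147);print(P,dep(c,268,150),dep(c,311,105))
cv2.imwrite('pics/w3z.png',cv2.resize(c['img'][50:260,220:410],None,fx=2.8,fy=2.8))
t=c['T'];print(t[:3,3])
```

```text
[ 256   88  110  112 5208]
615 ((310.7727355957031, 142.9194793701172), (99.35700988769531, 102.99803161621094), 161.57579040527344) ((311.2336730957031, 143.3505096435547), 56.380428314208984)
[ 0.61493237 -0.02172964  0.157     ]
[ 0.61648741 -0.02109034  0.157     ]
[ 0.61506295 -0.02169795  0.1580416 ] [ 0.60554778 -0.00298572  0.15719464] [ 0.63291243 -0.01435965  0.15799162]
[ 0.63348773 -0.01722642  0.3050077 ]
```

View pics/w3z.png

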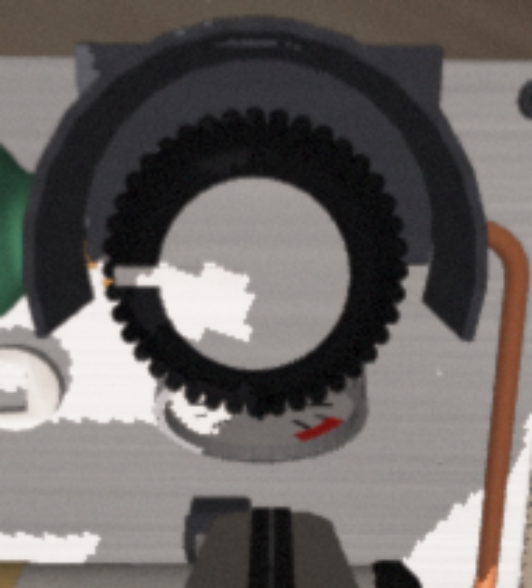

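move_arm([
  [0,0,0],
  [0,0,0],
  [0,0,0],
  [17,0,0],
  [0,-21,0],
], fingers=[1,1,1,1,1], roll=[-0.1,-0.1,-0.1,0,0])

```text
t: 2.43
position: [0.5822, -0.055, 0.2253]
orientation: [3.138, -0.003, -0.884]
ft_force: [-0.1, -1.3, -0.9]
gripper_width: 0.0006
```

Run:
```python
from h import *
imaging.read_camera('scene')
c=snap('wrist','w4.png'); o=telemetry.get_obs(); print(o['t'],o['position'],o['orientation'],o['ft_force'],o['torque'])
y=o['orientation'][2]; d=np.array([.6155,-.0217])-o['position'][:2]
print(d@[np.cos(y),np.sin(y)],d@[np.sin(y),-np.cos(y)])
```

```text
2.5333 [ 0.5845427  -0.04819791  0.22568957] [-3.13952119e+00 -1.13958084e-03 -8.76361985e-01] [ 0.44469751 -0.31555026  0.20587814] [-0.01609119  0.05440677 -0.02447274]
-0.0005502597781177909 -0.04074544446784425
```

View pics/w4.png

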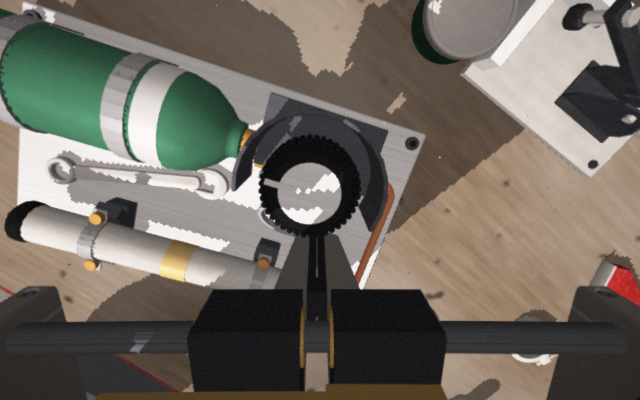

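move_arm([
  [0,-2,0],
  [0,0,0],
  [0,0,0],
], fingers=[1,1,1], roll=[0,0,0])

```text
t: 2.78
position: [0.5843, -0.0475, 0.2248]
orientation: [3.141, -0.0, -0.876]
ft_force: [-0.2, 0.4, -0.3]
gripper_width: 0.0004
```

move_arm([
  [0,-1,0],
  [0,0,0],
  [0,0,0],
], fingers=[1,1,1], roll=[0,0,0])

```text
t: 3.03
position: [0.5854, -0.0469, 0.2247]
orientation: [3.14, 0.0, -0.876]
ft_force: [-1.8, -1.0, 3.0]
gripper_width: 0.0005
```

move_arm([
  [0,-1,0],
  [0,0,0],
  [0,0,0],
], fingers=[1,1,1], roll=[0,0,0])

```text
t: 3.28
position: [0.5858, -0.0468, 0.2247]
orientation: [3.139, 0.0, -0.877]
ft_force: [-4.3, -2.2, 5.4]
gripper_width: 0.0004
```

move_arm([
  [0,0,-1],
  [0,0,0],
  [0,0,0],
], fingers=[1,1,1], roll=[0,0,0])

```text
t: 3.53
position: [0.5858, -0.0466, 0.225]
orientation: [3.139, 0.001, -0.877]
ft_force: [-4.4, -3.9, 0.5]
gripper_width: -0.0
```

Run:
```python
from h import *
c=snap('side','sd2.png'); o=telemetry.get_obs(); print(o['t'],o['position'],o['orientation'],o['ft_force'],o['torque'])
s=snap('scene','sc2.png')
a=cv2.resize(c['img'][90:230,260:440],None,fx=4,fy=4,interpolation=cv2.INTER_CUBIC)
cv2.imwrite('pics/sd2z.png',a)
```

```text
3.5833 [ 0.58574862 -0.0466119   0.22503616] [ 3.13869773e+00  9.44565887e-04 -8.76666611e-01] [-3.70132452 -2.82244303  0.59334454] [-0.78283123  0.92863499  0.00438138]
```

View pics/sd2z.png

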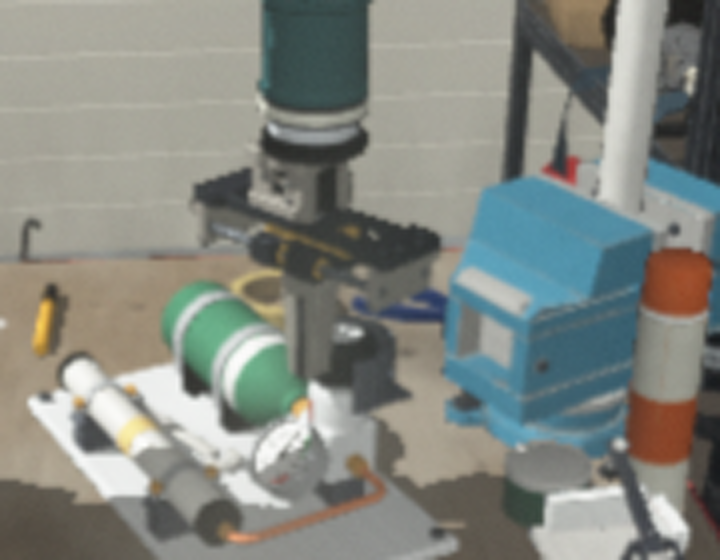

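move_arm([
  [0,-1,0],
  [0,0,0],
  [-3.1,-0.1,0],
  [-3.1,-0.1,0],
  [-3.1,-0.1,0],
], fingers=[1,1,1,1,1], roll=[0,0,0.08,0.08,0.08])

```text
t: 4.05
position: [0.581, -0.0396, 0.225]
orientation: [3.137, -0.001, -1.122]
ft_force: [-6.8, -4.2, 1.8]
gripper_width: 0.0003
```

```bash
cat > lk.py <<'E'
from h import *
import sys
c=snap('wrist',sys.argv[1]); o=telemetry.get_obs(); print(o['t'],o['position'],o['orientation'],o['ft_force'],o['torque'])
y=o['orientation'][2]; d=np.array([.6155,-.0217])-o['position'][:2]
tx=np.array([np.cos(y),np.sin(y)]);ty=np.array([np.sin(y),-np.cos(y)])
print('knob in tool',d@tx,d@ty,'F tool xy',o['ft_force'][:2]@tx,o['ft_force'][:2]@ty)
u,v=proj(c,[[.6155,-.0217,.157]])[0];print(u,v)
# white line on ring: sample at r 18..27mm by angle, rig frame yaw 22.6deg
best=[]
hsv=cv2.cvtColor(c['img'],cv2.COLOR_BGR2GRAY)
ang=np.radians(np.arange(0,360,2)); val=np.zeros(len(ang))
for r in (.021,.023,.025):
  P=np.c_[.6155+r*np.cos(ang),-.0217+r*np.sin(ang),np.full(len(ang),.157)]
  q=np.round(proj(c,P)).astype(int); val+=hsv[np.clip(q[:,1],0,399),np.clip(q[:,0],0,639)]
# knob angle: line dir = rig -x turned clockwise: world heading=202.6-theta
th=(202.6-np.degrees(ang))%360
i=np.argsort(-val)[:8]; print('knob deg candidates',[(int(th[k]),int(val[k]/3)) for k in i])
p=c['img'][max(0,int(v)-110):int(v)+110,int(u)-110:int(u)+110]
cv2.imwrite('pics/z_'+sys.argv[1],cv2.resize(p,None,fx=2.5,fy=2.5))
E
python3 lk.py w5.png
```

```text
4.1 [ 0.58049333 -0.03849803  0.22500451] [ 3.13637809e+00  2.40053773e-04 -1.12495311e+00] [-7.62331648 -3.57152754  3.43289305] [-0.95071942  1.59866745  0.05511124]
knob in tool -6.0444565922919806e-05 -0.03882830685932746 F tool xy -0.06491619049903936 8.418227186500507
312.7967106361395 194.69384295470522
knob deg candidates [(94, 149), (96, 137), (98, 114), (100, 107), (102, 76), (56, 69), (294, 55), (28, 52)]
```

View pics/z_w5.png

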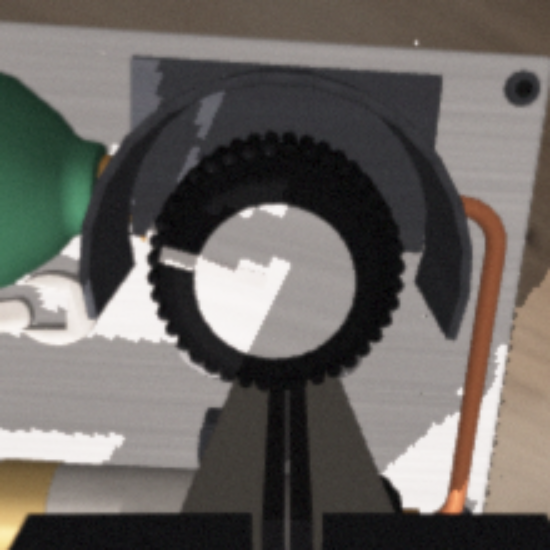

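move_arm([
  [-3.1,-0.1,-0.3],
  [-3.1,-0.1,-0.3],
  [-3.1,-0.1,0],
  [0,0,0],
], fingers=[1,1,1,1], roll=[0.08,0.08,0.08,0])

```text
t: 4.43
position: [0.577, -0.0286, 0.225]
orientation: [3.136, 0.0, -1.359]
ft_force: [-6.7, -2.9, -0.1]
gripper_width: 0.0001
```

```bash
python3 lk.py w6.png
```

```text
4.4833 [ 0.57707063 -0.02878909  0.22505006] [ 3.13549511e+00  2.70225025e-04 -1.35650808e+00] [-7.51548022 -2.01687464 -0.05577376] [-6.08549056e-01  1.55858657e+00  6.35435187e-05]
knob in tool 0.0012451399999197886 -0.03905792630489932 F tool xy 0.37256273207325385 7.77247857634521
317.8394838174973 194.40815214143802
knob deg candidates [(116, 169), (120, 164), (118, 163), (114, 159), (56, 96), (112, 81), (38, 65), (66, 62)]
```

View pics/z_w6.png

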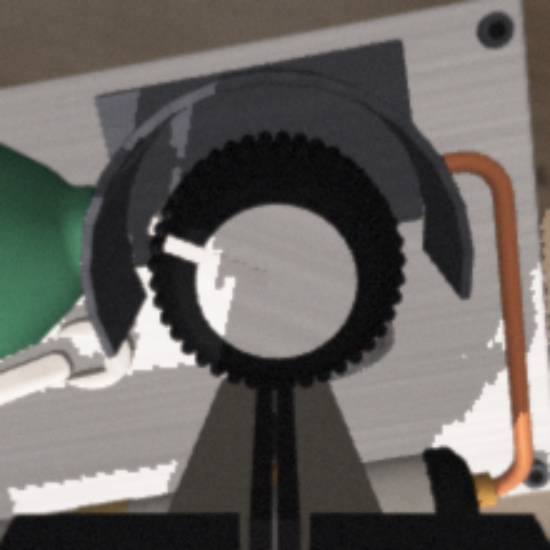

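move_arm([
  [-0.5,0,0],
  [0,6,0],
  [0,20,-10],
], fingers=[1,1,1], roll=[0.01,0,0])

```text
t: 4.73
position: [0.5549, -0.032, 0.235]
orientation: [-3.14, 0.002, -1.364]
ft_force: [-0.8, -0.3, 0.0]
gripper_width: 0.0004
```

move_arm([
  [0,20,-10],
  [0,20,-10],
  [0,20,-10],
  [0,10,0],
  [0,0,0],
], fingers=[1,1,1,1,1], roll=[-0.06,-0.06,-0.06,0,0])

```text
t: 5.15
position: [0.4859, -0.0534, 0.2669]
orientation: [-3.14, -0.001, -1.189]
ft_force: [-0.3, 0.4, -0.3]
gripper_width: 0.0004
```

Run:
```python
from h import *
imaging.read_camera('scene')
c=snap('wrist','w7.png'); o=telemetry.get_obs(); print(o['t'],o['position'],o['orientation'],o['ft_force'])
u,v=proj(c,[[.6155-.055*.923,-.0217-.055*.384,.08]])[0].astype(int);print(u,v)
cv2.imwrite('pics/w7z.png',cv2.resize(c['img'][max(0,v-110):v+60,u-90:u+90],None,fx=3.4,fy=3.4,interpolation=cv2.INTER_CUBIC))
```

```text
5.25 [ 0.487393   -0.05266636  0.26637332] [-3.13970554e+00 -4.40749913e-04 -1.18760043e+00] [-0.10772533  0.30734097  0.37754661]
338 115
```

View pics/w7z.png

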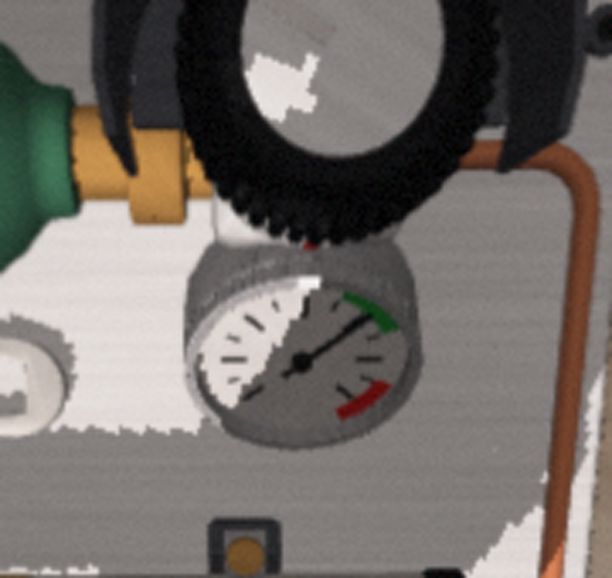

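move_arm([
  [0,0,-16],
  [4.8,-32.6,0],
  [4.8,-32.6,0],
  [4.8,-32.6,0],
  [4.8,-32.6,0],
], fingers=[1,1,1,1,1], roll=[0,0,0,0,0])

```text
t: 5.67
position: [0.6171, -0.0206, 0.2814]
orientation: [-3.141, 0.0, -1.187]
ft_force: [1.0, -0.0, 0.1]
gripper_width: 0.0005
```

move_arm([
  [0,0,0],
  [0,0,0],
], fingers=[1,1], roll=[0,0])

```text
t: 5.83
position: [0.6161, -0.0201, 0.2804]
orientation: [3.141, 0.002, -1.185]
ft_force: [-0.7, -0.3, -0.1]
gripper_width: 0.0006
```

```bash
python3 lk.py w8.png
```

```text
5.8833 [ 0.61489734 -0.02077987  0.28066283] [ 3.13994652e+00  1.56229670e-03 -1.18542263e+00] [ 1.01455114 -0.36993342  0.62669601] [-0.01275903  0.03131993  0.00288256]
knob in tool 0.0010791901169978416 -0.00021257393667045132 F tool xy 0.7241770784997063 -0.8010819600715301
317.64680113972855 226.7520998703019
knob deg candidates [(114, 167), (116, 161), (118, 159), (120, 125), (112, 118), (310, 75), (312, 70), (48, 59)]
```

View pics/w8.png

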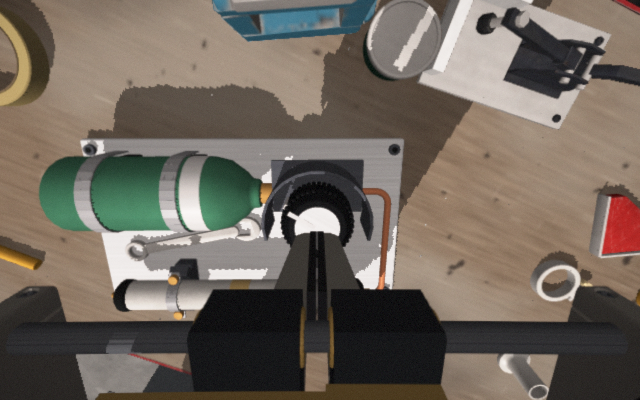

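move_arm([
  [0,0,15],
  [0,0,12],
  [0,0,5],
  [0,0,0],
  [0,0,0],
], fingers=[1,1,1,1,1], roll=[0,0,0,0,0])

```text
t: 6.3
position: [0.6143, -0.0219, 0.2501]
orientation: [3.141, 0.0, -1.186]
ft_force: [1.0, 0.2, 0.3]
gripper_width: 0.0004
```

move_arm([
  [0,0,1],
  [0,0,1],
  [0,0,1],
  [0,0,1],
  [0,0,0],
], fingers=[1,1,1,1,1], roll=[0,0,0,0,0])

```text
t: 6.72
position: [0.6146, -0.0217, 0.2462]
orientation: [3.142, -0.0, -1.186]
ft_force: [0.1, 0.0, 0.1]
gripper_width: 0.0005
```

move_arm([
  [0,0,1],
  [0,0,1],
  [0,0,1],
  [0,0,0],
  [0,0,0],
], fingers=[1,1,1,1,1], roll=[0,0,0,0,0])

```text
t: 7.13
position: [0.6149, -0.0216, 0.2451]
orientation: [-3.141, -0.001, -1.186]
ft_force: [-4.4, -1.3, 10.2]
gripper_width: 0.0004
```

move_arm([
  [0,0,1],
  [0,0,1],
  [0,0,0],
  [0,0,0],
], fingers=[1,1,1,1], roll=[0,0,0,0])

```text
t: 7.47
position: [0.6147, -0.0217, 0.2419]
orientation: [-3.141, -0.0, -1.186]
ft_force: [-0.9, -0.6, 2.0]
gripper_width: 0.0008
```

move_arm([
  [0,0,1],
  [0,0,1],
  [0,0,0],
  [0,0,0],
], fingers=[1,1,1,1], roll=[0,0,0,0])

```text
t: 7.8
position: [0.6149, -0.0217, 0.2402]
orientation: [-3.141, -0.0, -1.186]
ft_force: [-2.7, -0.1, 7.7]
gripper_width: 0.0003
```

move_arm([
  [0,0,1],
  [0,0,0.5],
  [0,0,0],
  [0,0,0],
], fingers=[1,1,1,1], roll=[0,0,0,0])

```text
t: 8.13
position: [0.6151, -0.0216, 0.2399]
orientation: [-3.141, -0.001, -1.186]
ft_force: [-6.2, -0.2, 14.5]
gripper_width: 0.0003
```

At the hard stop (5.2 mm below first contact). Lift off and verify.

move_arm([
  [0,0,-3],
  [0,0,-15],
  [0,0,-25],
  [0,30,0],
  [0,35,0],
], fingers=[1,1,1,1,1], roll=[0,0,0,0,0])

```text
t: 8.55
position: [0.5556, -0.045, 0.2814]
orientation: [-3.138, -0.0, -1.184]
ft_force: [-1.5, -1.1, -0.3]
gripper_width: 0.001
```

move_arm([
  [0,35,0],
  [0,35,0],
  [0,10,0],
  [0,0,0],
  [0,0,0],
], fingers=[1,1,1,1,1], roll=[0,0,0,0,0])

```text
t: 8.97
position: [0.481, -0.0761, 0.2811]
orientation: [-3.14, -0.001, -1.187]
ft_force: [-0.5, 0.3, -0.0]
gripper_width: 0.0005
```

Run:
```python
from h import *
s=snap('scene','sc9.png'); snap('side','sd9.png')
c=snap('wrist','w9.png'); o=telemetry.get_obs(); print(o['t'],o['position'],o['ft_force'])
cv2.imwrite('pics/w9z.png',cv2.resize(c['img'][0:150,220:420],None,fx=3.5,fy=3.5,interpolation=cv2.INTER_CUBIC))
print([np.round(dep(c,*proj(c,[[.6155+a,-.0217+b,.152]])[0]),4) for a,b in [(0,0),(-.01,0),(0,.01),(0,-.01)]])
```

```text
9.1167 [ 0.48173313 -0.07533105  0.28076138] [ 0.615428   -0.8268989   0.01020729]
[array([ 0.6155, -0.0217,  0.1521]), array([ 0.6055, -0.0217,  0.152 ]), array([ 0.5804, -0.0322,  0.2816]), array([ 0.6154, -0.0317,  0.1522])]
```

View pics/w9z.png

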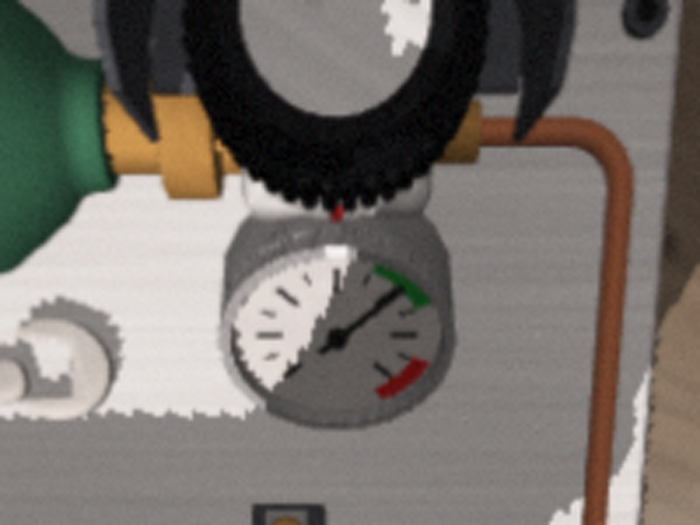

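View pics/sd9.png

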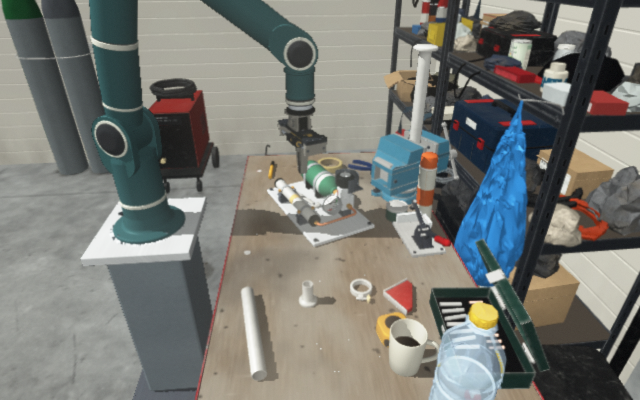

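Needle in the middle of green at about (395,290) in the crop, knob top now at z = 0.152 (5 mm down), loose parts unmoved, arm clear.

```bash
python3 -c "
from workcell import ctrl; print(ctrl.finish_job())"
```

```text
the job is handed in; nothing more can be done
None
```

The purge pressure is set in the green and the knob is locked down. I handed the job in at about 9.1 s of robot time.

- **Turning:** The gauge showed one click below green. With the closed fingertips against the knob's front rim at about 8 N, I turned it one click clockwise. After I let go, the needle rested in the middle of the green band and never came near the red.
- **Locking:** I pushed the knob straight down on its centre. It snapped at about 10 N and reached its stop about 5 mm down, with a peak reading of about 15 N.
- **Last checks:** With the arm clear, the wrist camera's depth reading put the knob top at 0.152 m, 5 mm below its raised height. The needle was still in green. The spanner, ferrule and spare tube looked undisturbed; I did not check the marker separately.
- **Anything off:** The first press on the rim briefly put about 5 N of downward drag on the knob. I relieved it before turning, it came back to about 3 N partway through the turn, and I relieved it again; the knob did not go down early. One of the four depth samples landed on the gripper rather than the knob, so I ignored it; the other three agreed.

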